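Seat the plaque in the corner of the carving board and close the stop on it

TASK

With the fingertips, push the walnut plaque along the carving board until it sits home in the corner, its long far edge flush against the aluminium fence and its right end butted against the beech end stop, and push the red sliding stop along the fence until it rests against the plaque's left end. Only push: never lift or tip the plaque, do not touch the stop's black knob, and leave everything else on the bench where it is. Finish with the hand clear.

Things in the scene. Friction and masses are not known exactly. Their poses are not given: they have to be found in the camera images.
- jig: work-holding board screwed to the bench, cannot move: plywood base 18 mm thick, from x = -145 to +135 and y = -215 to +245 mm about its origin, which lies on the bench (the base top is 18 mm up). x points at the long aluminium fence on the far side: front face at x = +90 mm, along y from -200 to +230 mm, 25 mm deep, 34 mm above the base top. y points left along the fence, z up
- jig_corner (a point): where the face of the fence and that of the beech end stop meet, on the base top; axes as the board's. The end stop is fixed, square to the fence at its right end: its face looks to the board's +y (left) at board y = -170 mm, x from -10 to +84 mm, 25 mm high, 30 mm thick
- plaque: the workpiece, loose on the board: dark walnut plaque with a round carved rosette on top, 100 (x) x 160 (y) x 22 mm (rosette 9 mm higher), about 0.26 kg, square edges; origin under its centre, x across it (roughly towards the fence), y along it, z up. It lies clear of the fence and of the end stop, turned up to about 15 degrees from the board
- plaque_corner (a point): the plaque's corner, on its underside, at its x = +50, y = -80 mm: the corner that belongs in jig_corner; axes as the plaque's
- plaque_free_end (a point): centre of the plaque's left end face (its y = +80 mm), 11 mm above its underside: the end that the sliding stop comes against. Pushed along from here the plaque rubs on the fence and may turn a few degrees askew and bind in the corner; a nudge on its near edge, towards the end that stands off, squares it again
- stop (a joint): position of the red sliding stop on the fence, m: 0 far left, grows as it slides right (towards the board's -y, towards the beech end stop), up to 0.24. It drags stiffly (about 3 N) and stays where it is left
- stop_face (a point): middle of the contact face (looking to the board's -y) of the red stop's arm; axes as the board's. The arm stands in front of the fence: 16 mm thick along y, from 4 to 80 mm in front of the fence face, 4 to 37 mm above the base top. Its saddle rides on top of the fence (50 mm along y, top 47 mm above the base top)
- stop_back (a point): where to push the red stop: on the arm's back face (looking to the board's +y), 52 mm in front of the fence face, 20 mm above the base top
- stop_knob: black star knob on the red stop's saddle, 36 mm across, 14 mm tall, top 67 mm above the base top, over the fence (12.5 mm behind its front face); origin under its centre. It sets the stop's drag: not to be touched
- paint_tin: red tin with a steel lid, 100 mm across, 111 mm tall, origin under its centre; not part of the job
- amber_bottle: small brown glass bottle with red cap, 48 mm across, 115 mm tall, origin under its centre; not part of the job
- varnish_jar: honey-coloured jar with white lid, 74 mm across, 120 mm tall, origin under its centre; not part of the job
- candle: cream candle in a turned dark wooden foot 76 mm across, 188 mm tall in all, origin under its centre; not part of the job
- spray_bottle: teal spray bottle with black trigger head, 94 mm across, 220 mm tall, origin under its centre; not part of the job
- gouge: carving gouge lying down, 220 mm long, wooden handle towards its -x, origin under its middle; not part of the job
- cork_block: cork sanding block 45 x 75 x 30 mm lying on the board's front left corner, origin under its centre; not part of the job
There are look-alikes about, which are no part of the job. Leave any turquoise look-alike of the plaque alone.

How it is judged:
At the end, for the whole second after the job is handed in: the plaque's corner is within 2.5 mm of the fence and of the end stop, its edge parallel to the fence within 0.02 rad, the red stop's face within 2.5 mm of the plaque's left end, the plaque flat on the board, all at rest (x of plaque_corner in the frame of jig_corner between -0.0025 and 0.003 m and y of plaque_corner in the frame of jig_corner between -0.003 and 0.0025 m and angle between the x axis of plaque and the x axis of jig, either way round below 0.02 rad and y of plaque_free_end in the frame of stop_face between -0.0025 and 0.003 m and z of plaque in the frame of jig below 0.02 m and linear speed of plaque below 0.005 m/s and velocity of joint stop between -0.005 and 0.005 m/s); the robot touches nothing.
It fails at once if the plaque is lifted more than 6 mm off the board (z of plaque in the frame of jig above 0.024 m).
It fails at once if the plaque is tipped by more than 0.12 rad (angle between plaque's own z axis and vertical above 0.12 rad).
It fails at once if the fingers touch the black knob of the sliding stop (contact force between the fingers and stop_knob above 0.5 N).
It fails at once if another thing on the bench is shifted more than 20 mm (distance of any of paint_tin, amber_bottle, varnish_jar, candle, spray_bottle, gouge, cork_block from where it was at the start of the episode above 0.02 m).
It fails at once if a standing thing is tipped (angle between any of paint_tin, amber_bottle, varnish_jar, candle, spray_bottle, gouge, cork_block's own z axis and vertical above 0.3 rad).
It also fails if it takes over 64 s, if anything falls off the work surface, if the arm or the gripper's body presses on something with over 40 N, if the wrist force passes 120 N, or if a joint passes its speed limit or range.

ROBOT

A 7-joint arm with a two-finger parallel gripper is mounted at the origin on the work surface. World frame = base frame: x ahead of the robot, y to its left, z up, the work surface at z = 0. Lengths are in m, angles in rad, forces in N, time in s.
With the tool pointing down it reaches from about 0.425 to 0.95 m from the base axis. Payload 4.7 kg.
Tool frame: the origin (TCP) lies on the centre line of the jaws, within the pads' length; the fingertips stand robot.nose_length ahead of it and the grasp point (between the pads) lies 8 mm behind it (robot.nose_length is the distance from the TCP to the fingertips, in m); z points along the fingers, y is the line along which they close (so a half turn about z gives the same grasp; the last joint's range is limited). The gripper opens to 85 mm and grips with 20 to 120 N. Pads are 22 mm wide; open, the fingers measure 114 mm over their backs; the gripper's body (76 mm by 85 mm) begins 54 mm behind the grasp point. The pads swing forward as they close: fully open they stand 13 mm farther back than shut.
Start: joints at [1.22, 0.469, -0.049, 1.532, 0.024, 1.141, -0.082], TCP at [0.214, -0.64, 0.242] pointing down, gripper open.
Joint ranges: [-2.59, 2.59], [-0.33, 1.99], [-1.39, 1.29], [0.1, 2.45], [-1.04, 4.18], [0.21, 1.99], [-2.66, 2.66]. Speed limits (rad/s): [2.57, 2.57, 3.14, 3.14, 3.14, 3.14, 3.14].

INTERFACE

Orientations are given as [roll, pitch, yaw] about the fixed x, y, z axes, in that order (R = Rz(yaw) Ry(pitch) Rx(roll)).
In Python, from plant import robot gives the robot as it stands. Calls block until the motion is done:
- robot.goto(position, orientation): joint-space move of the TCP to a pose.
- robot.move_straight(position, vel=0.15, attitude=None, contact_N=None): straight line of the TCP; attitude=None keeps the orientation; vel is the mean speed in m/s. With contact_N (N) it stops when the force on the tool has changed by that much, and returns True; else False.
- robot.move_joints(angles): joint-space move.
- robot.grip(opening, strength=None): opening from 0.0 (shut) to 1.0 (fully open); strength is the grip in N (None keeps the last); returns when the fingers have stopped.
- robot.sleep(seconds).
- robot.inverse_kinematics(position, orientation): joint angles nearest the present ones, or None.
- robot.sense(): the state.
- robot.grab_frame(name): name is "side" or "top" or "wrist"; returns a dict with "image" (480x640x3 uint8, red, green, blue), "range_z" (480x640 float32, m along the optical axis (not along the pixel's ray), 0 where there is no reading), "fx", "fy", "cx", "cy" (pixels), "dist_coeffs" ([k1, k2, p1, p2, k3] as OpenCV has them; the pictures are not rectified), "R" (3x3) and "t" (3): a world point X has camera coordinates R X + t. Camera axes: x right, y down, z forward; pixel columns grow to the right and rows downward; lengths in m; the calibration is good to about 2 mm. A picture is of the moment at which its call begins.
A pose or a line that the arm cannot do raises robot.IKError and nothing moves.
- robot.close_job(): hands the job in; it is judged then, once.
The state is a dict: "t": time; "joint_pos": joint angles; "joint_velocities": joint speeds; "effort": joint torques, N m; "tcp_pos": TCP position; "tcp_rot": TCP orientation; "wrist_force": force on the tool from outside, world axes, zero at the start; "torque": the same for the moment, N m; "opening": opening from 0.0 (shut) to 1.0 (fully open); "gripper_force": force on a finger pad.
Only numpy, scipy, OpenCV 4.12 (cv2) and the standard library are available. Lean on these libraries where they do the work, as an engineer would, in place of code of your own. Each camera call takes 0.05 s, during which the arm holds its last target. There are 200 camera calls.

## Working session

There is one attempt and no reset: what is moved stays moved. The work goes in short steps, each a Python script; the robot and the scene stay as the last script left them, time stands still between calls to the robot, and variables do not carry over. Pictures are saved under pics/ and viewed, at most 10 in all, crops included, and the job is handed in when it is done.

```bash
ls; mkdir -p pics; python3 - <<'E'
from plant import robot
import cv2,numpy as np
for n in("top","side"):
    f=robot.grab_frame(n); cv2.imwrite(f"pics/{n}0.png",f["image"][:,:,::-1]); np.savez(f"{n}0.npz",**f)
    print(n,f["fx"],f["cx"],f["cy"],f["dist_coeffs"],(-f["R"].T@f["t"]).round(3),f["R"].round(2).tolist())
s=robot.sense();print(s["t"],s["tcp_pos"],s["tcp_rot"],robot.nose_length)
E
```

```text
pics
top 612.1106896343892 322.6257574854662 232.57229794950183 [-0.09310798  0.          0.          0.          0.        ] [ 0.396 -0.015  1.54 ] [[-0.03, -1.0, 0.01], [-1.0, 0.03, -0.06], [0.06, -0.01, -1.0]]
side 524.1299059997649 314.6813959383796 237.56167316570372 [-0.02177307  0.          0.          0.          0.        ] [-0.01   0.684  1.164] [[-0.83, -0.55, -0.01], [-0.43, 0.65, -0.62], [0.35, -0.52, -0.78]]
0.1 [ 0.21331669 -0.63989362  0.24136245] [-3.13982767e+00  7.94058026e-05  3.21800336e-01] 0.011
```

View pics/top0.png

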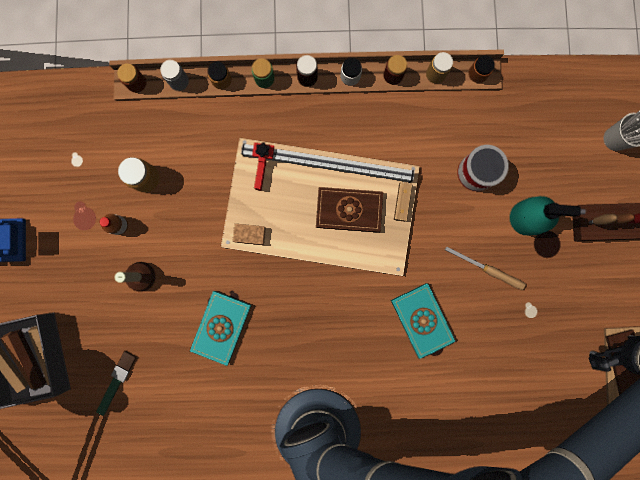

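View pics/side0.png

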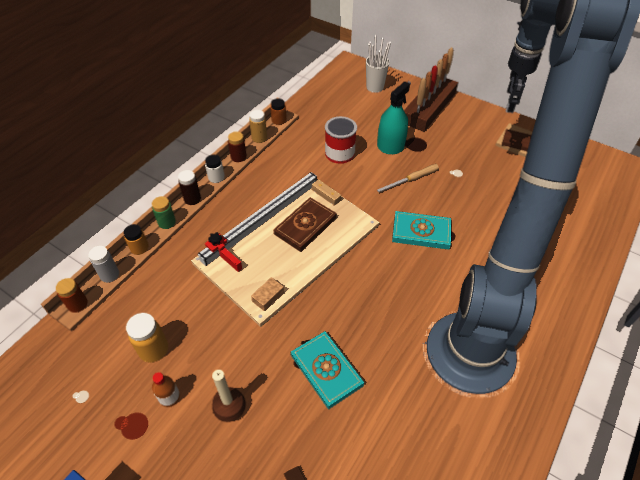

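The top view shows the walnut plaque at (349,209) on the pale board. The red stop's arm is at (261,172) with its knob at (262,150), the end stop is at (403,202) and the cork at (249,234).

Things that could be taken for the plaque: the dark walnut plaque at (349,209), the turquoise one at (222,328) and the turquoise one at (424,320). I choose the walnut one on the board.

```bash
cat >h.py <<'E'
import cv2,numpy as np
def K(f): return np.array([[f["fx"],0,f["cx"]],[0,f["fy"],f["cy"]],[0,0,1.]])
def cast(f,px,z):
    p=cv2.undistortPoints(np.float64(px).reshape(-1,1,2),K(f),np.float64(f["dist_coeffs"])).reshape(-1,2)
    R,t=np.array(f["R"]),np.array(f["t"]); c=-R.T@t
    d=np.c_[p,np.ones(len(p))]@R
    return c+d*((z-c[2])/d[:,2])[:,None]
def proj(f,X):
    return cv2.projectPoints(np.float64(X).reshape(-1,1,3),cv2.Rodrigues(np.float64(f["R"]))[0],np.float64(f["t"]),K(f),np.float64(f["dist_coeffs"]))[0].reshape(-1,2)
def big(m,near=None):
    cs=cv2.findContours(m.astype(np.uint8),cv2.RETR_EXTERNAL,cv2.CHAIN_APPROX_NONE)[0]
    if near is not None: cs=[c for c in cs if cv2.pointPolygonTest(cv2.convexHull(c),near,False)>=0]
    return max(cs,key=cv2.contourArea)
def rect(f,c,z):
    "min-area rectangle of a contour's hull, on plane z: centre, long-axis yaw in (0,pi), (long,short)"
    P=cast(f,c.reshape(-1,2),z)[:,:2]
    r=cv2.minAreaRect(np.float32(P*1000)); b=cv2.boxPoints(r)/1000
    e=[b[1]-b[0],b[2]-b[1]]; e.sort(key=np.linalg.norm)
    return b.mean(0),np.arctan2(e[1][1],e[1][0])%np.pi,(np.linalg.norm(e[1]),np.linalg.norm(e[0])),b
def masks(f):
    hsv=cv2.cvtColor(f["image"],cv2.COLOR_RGB2HSV); H,S,V=[hsv[...,i].astype(int) for i in range(3)]
    pale=(V>150)&(H>10)&(H<30)&(S<140)
    red=((H<6)|(H>174))&(S>170)&(V>90)
    dark=(V<105)
    return pale,red,dark
E
python3 - <<'E'
from h import *
f=dict(np.load("top0.npz")); pale,red,dark=masks(f)
im=f["image"]
for u,v in[(240,200),(395,255),(330,200),(349,209),(258,180),(300,160),(249,234),(402,200),(210,210)]: print((u,v),im[v,u],cv2.cvtColor(im[v:v+1,u:u+1],cv2.COLOR_RGB2HSV)[0,0])
win=np.zeros(pale.shape,bool);win[120:290,205:435]=1
k=np.ones((3,3),np.uint8)
c=big(pale&win); print("board",cv2.contourArea(c)); print(rect(f,c,.018))
m=cv2.morphologyEx((dark&win).astype(np.uint8),cv2.MORPH_OPEN,k)
p=big(m,(330.,200.)); print("plaque",rect(f,p,.040))
r=big(red&win); print("stop",rect(f,r,.055), r.reshape(-1,2).min(0),r.reshape(-1,2).max(0))
o=im.copy(); [cv2.drawContours(o,[x],-1,col,1) for x,col in((c,(0,255,0)),(p,(255,0,255)),(r,(0,255,255)))]
o=cv2.resize(o[125:285,210:430],None,fx=3.6,fy=3.6,interpolation=cv2.INTER_NEAREST)
cv2.imwrite("pics/crop0.png",o[:,:,::-1])
E
```

```text
(240, 200) [217 174 130] [ 15 102 217]
(395, 255) [226 187 139] [ 17  98 226]
(330, 200) [66 35 18] [ 11 185  66]
(349, 209) [191 148 101] [ 16 120 191]
(258, 180) [194  47  45] [  0 196 194]
(300, 160) [203 201 196] [ 21   9 203]
(249, 234) [150 107  72] [ 13 133 150]
(402, 200) [176 131  90] [ 14 125 176]
(210, 210) [144  88  53] [ 12 161 144]
board 17099.0
(array([ 0.5613488 , -0.02532021], dtype=float32), np.float32(1.384444), (np.float32(0.4606416), np.float32(0.28046656)), array([[ 0.3808706 , -0.22567154],
       [ 0.6564813 , -0.2776352 ],
       [ 0.741827  ,  0.17503113],
       [ 0.4662163 ,  0.22699478]], dtype=float32))
plaque (array([ 0.5468933 , -0.10154125], dtype=float32), np.float32(1.4701296), (np.float32(0.16845226), np.float32(0.10150151)), array([[ 0.48793504, -0.18024068],
       [ 0.5889227 , -0.19044128],
       [ 0.6058516 , -0.02284183],
       [ 0.504864  , -0.01264122]], dtype=float32))
stop (array([0.6613511 , 0.12244451], dtype=float32), np.float32(0.01156324), (np.float32(0.11220413), np.float32(0.026788065)), array([[0.6050979 , 0.13518894],
       [0.6054076 , 0.10840266],
       [0.7176042 , 0.10970008],
       [0.7172946 , 0.13648634]], dtype=float32)) [253 143] [264 188]
```

View pics/crop0.png

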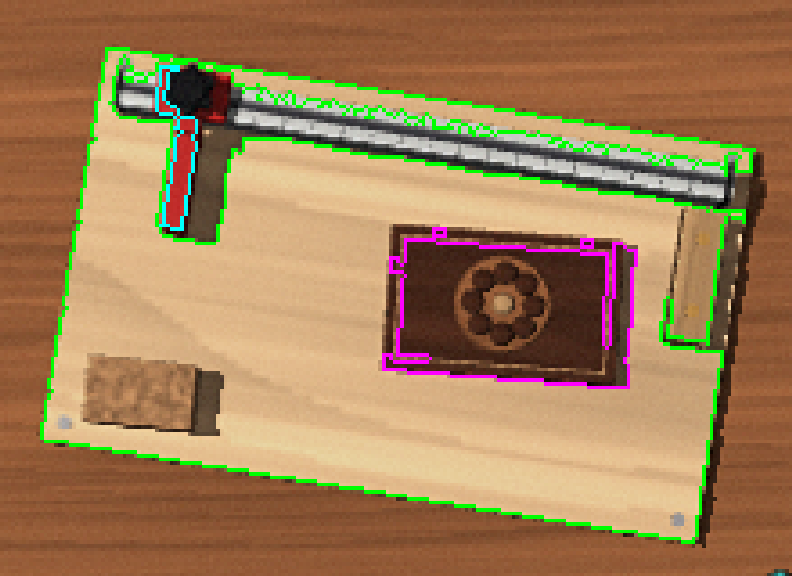

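The crop confirms it: the magenta contour encloses the walnut plaque with its rosette, plus about 8 mm of shadow on the right. The board outline measures 460.6 x 280.5 mm against the given 460 x 280, so the frame is good. I'll start with a two-finger square push on the near edge.

```bash
cat >>h.py <<'E'
A=1.384444-np.pi/2; Rb=np.array([[np.cos(A),-np.sin(A)],[np.sin(A),np.cos(A)]])
O=np.array([.56135,-.02532])-Rb@[-.005,.015]
def W(x,y,z): return [*(O+Rb@[x,y]),z]          # board mm-frame (m) -> world, z world
def B(p): return Rb.T@(np.array(p)[:2]-O)
def say(robot,m):
    s=robot.sense(); print(m,round(s["t"],2),"board",(B(s["tcp_pos"])*1000).round(1),"z",round(s["tcp_pos"][2]*1000,1),"F",(Rb.T@s["wrist_force"][:2]).round(1),round(s["wrist_force"][2],1))
E
python3 - <<'E'
from h import *
from plant import robot
f=dict(np.load("top0.npz"))
print("plaque c",B([.5473,-.0975]),"spray",cast(f,[[535,215]],.15),"arm px->",[B(q) for q in cast(f,[[255,187],[264,187]],.055)])
print("cork",B(cast(f,[[249,234]],.048)[0]))
p=robot.sense()["tcp_pos"]
robot.move_straight([p[0],p[1],.33],vel=.25)
sols=[]
for y in(A,A+np.pi,A-np.pi):
    q=robot.inverse_kinematics(W(-.095,-.058,.12),[np.pi,0,y]); print(y,None if q is None else np.round(q,2))
robot.goto(W(-.095,-.058,.12),[np.pi,0,A]); say(robot,"above")
print(robot.move_straight(W(-.095,-.058,.05),vel=.1))
print(robot.move_straight(W(-.095,-.058,.012),vel=.03,contact_N=4)); say(robot,"touch")
E
```

```text
plaque c [-0.00543355 -0.05853344] spray [[ 0.51243021 -0.52064666  0.15      ]] arm px-> [array([0.01163761, 0.17901876]), array([0.01508601, 0.15725823])]
cork [-0.10393376  0.17533687]
-0.18635232679489655 [ 0.45  0.33 -0.43  2.12  0.2   0.74 -1.87]
2.955240326794897 [ 0.74  0.4  -0.79  2.1   0.4   0.79  1.08]
-3.3279449803846894 [ 0.74  0.4  -0.79  2.1   0.4   0.79  1.08]
above 2.91 board [-94.6 -58.7] z 120.1 F [0.3 0.6] -0.0
False
True
touch 4.79 board [-95.1 -58. ] z 15.9 F [-1.3  0.2] 5.5
```

```bash
python3 - <<'E'
from h import *
from plant import robot
robot.move_straight(W(-.095,-.058,.024),vel=.05)
robot.move_straight(W(-.04,-.060,.024),vel=.05); say(robot,"mid")
print(robot.move_straight(W(-.005,-.060,.024),vel=.025,contact_N=10)); say(robot,"fence")
robot.move_straight(W(-.05,-.060,.024),vel=.12)
robot.move_straight(W(-.05,-.060,.11),vel=.2); say(robot,"up")
for y in(A+np.pi/2,A-np.pi/2):
    q=robot.inverse_kinematics(W(.04,.055,.11),[np.pi,0,y]); print(None if q is None else np.round(q,2))
f=robot.grab_frame("top"); cv2.imwrite("pics/top1.png",cv2.resize(f["image"][125:285,210:430],None,fx=3.6,fy=3.6)[:,:,::-1]);np.savez("top1.npz",**f)
E
```

```text
mid 6.36 board [-39.8 -60. ] z 24.1 F [-0.1 -0.4] 0.0
True
fence 7.21 board [-21.8 -60.1] z 23.3 F [ 1.  -0.2] 0.1
up 8.17 board [-50.  -60.3] z 109.6 F [-0.2 -0.8] -0.2
[ 0.46  0.63 -0.76  1.78  0.53  0.95 -0.71]
[ 0.68  0.85 -1.18  1.77  0.86  1.15  2.18]
```

View pics/top1.png

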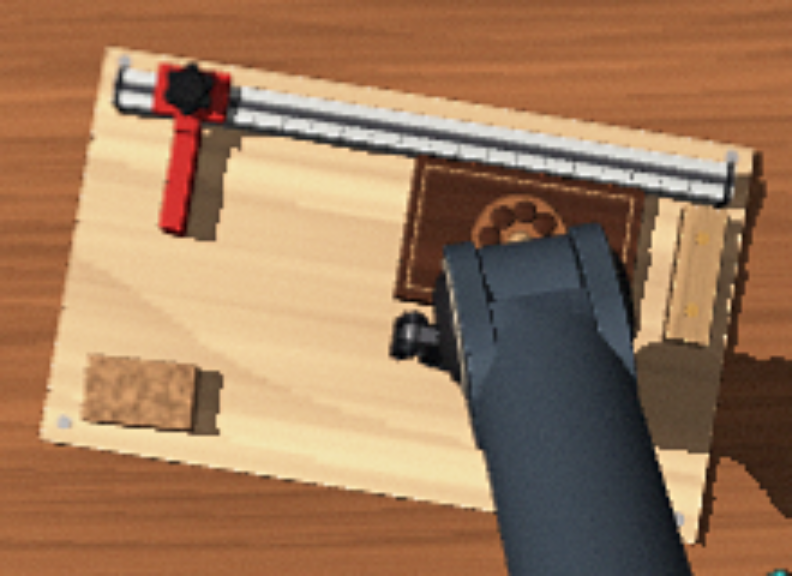

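The plaque is now flush along the fence, its left edge near crop (410,230), with a gap of about 22 mm to the end stop at (672,250). Next I'll push it along from the left end with both fingers half open.

```bash
python3 - <<'E'
from h import *
from plant import robot
robot.goto(W(.036,.06,.11),[np.pi,0,A+np.pi/2]); robot.grip(.55)
robot.move_straight(W(.036,.06,.031),vel=.15,contact_N=6); say(robot,"down")
print(robot.move_straight(W(.036,-.006,.031),vel=.03,contact_N=12)); say(robot,"home")
robot.move_straight(W(.036,.04,.031),vel=.12); robot.move_straight(W(.036,.04,.11),vel=.2)
# square on near edge
robot.goto(W(-.06,-.09,.11),[np.pi,0,A]); robot.grip(1.0)
robot.move_straight(W(-.06,-.09,.024),vel=.15,contact_N=6); say(robot,"down")
print(robot.move_straight(W(-.012,-.09,.024),vel=.03,contact_N=12)); say(robot,"fence")
robot.move_straight(W(-.06,-.09,.024),vel=.12); robot.move_straight(W(-.06,-.09,.11),vel=.2); say(robot,"up")
E
```

```text
down 10.43 board [36.4 60.5] z 31.5 F [ 0.1 -0.4] 0.4
True
home 12.37 board [35.7  2.3] z 31.4 F [-0.   0.4] 0.7
down 15.63 board [-59.5 -89.8] z 24.4 F [0.4 0.7] 0.5
True
fence 16.88 board [-21.8 -90. ] z 23.1 F [-0.  -0.2] -0.7
up 17.93 board [-60.  -90.2] z 109.6 F [-1.2  0.5] 0.2
```

```bash
python3 - <<'E'
from h import *
from plant import robot
robot.goto(W(.034,.21,.13),[np.pi,0,A+np.pi/2]); robot.grip(0.0)
print(robot.move_straight(W(.034,.21,.041),vel=.15,contact_N=6)); say(robot,"down")
print(robot.move_straight(W(.034,.035,.041),vel=.05,contact_N=14)); say(robot,"mid")
print(robot.move_straight(W(.034,.006,.041),vel=.02,contact_N=12)); say(robot,"home")
robot.move_straight(W(.034,.06,.041),vel=.12); robot.move_straight(W(.034,.06,.15),vel=.2)
robot.goto(W(-.08,.27,.30),[np.pi,0,A+np.pi/2]); say(robot,"clear")
f=robot.grab_frame("top"); cv2.imwrite("pics/top2.png",cv2.resize(f["image"][125:285,210:430],None,fx=3.6,fy=3.6)[:,:,::-1]);np.savez("top2.npz",**f)
E
```

```text
False
down 20.64 board [ 34.4 210.7] z 41.7 F [-1.   0.3] 1.1
False
mid 24.29 board [34. 35.] z 41.0 F [0.5 2.8] -1.9
True
home 25.3 board [33.6 18.3] z 40.8 F [-0.5 -0.4] 0.7
clear 27.57 board [-78.7 267.8] z 298.4 F [ 0.3 -0.8] -0.1
```

View pics/top2.png

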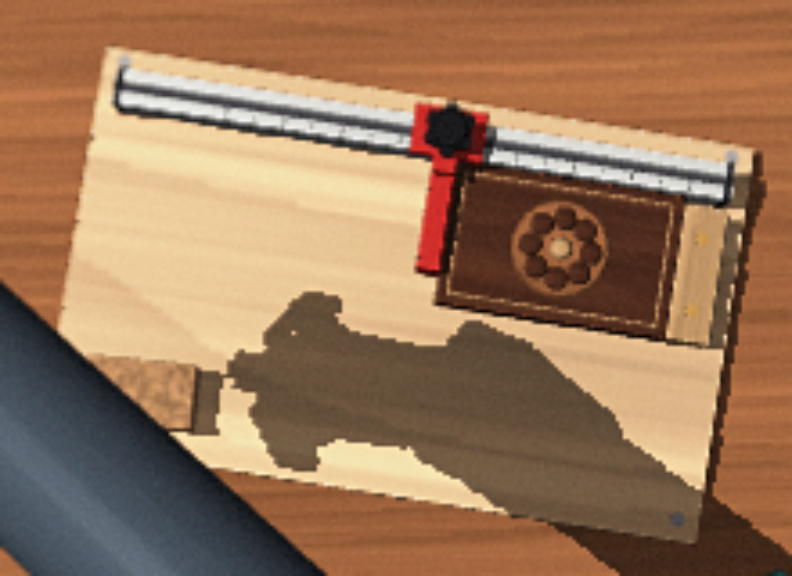

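The plaque looks home: its right end is at the end stop near crop (672,270), its top edge is along the fence, and the red arm is against its left end at (445,230). There is time left, so I'll do one firmer squaring and butting pass and measure the result.

```bash
cat > fin.py <<'E'
from h import *
from plant import robot
robot.goto(W(-.06,-.09,.12),[np.pi,0,A]); robot.grip(1.0)
robot.move_straight(W(-.06,-.09,.024),vel=.15,contact_N=6)
print(robot.move_straight(W(-.012,-.09,.024),vel=.025,contact_N=20)); say(robot,"fence")
robot.move_straight(W(-.06,-.09,.024),vel=.12); robot.move_straight(W(-.06,-.09,.13),vel=.2)
robot.goto(W(.034,.06,.13),[np.pi,0,A+np.pi/2]); robot.grip(0.0)
robot.move_straight(W(.034,.06,.041),vel=.15,contact_N=6)
print(robot.move_straight(W(.034,.004,.041),vel=.025,contact_N=20)); say(robot,"home")
robot.move_straight(W(.034,.06,.041),vel=.12); robot.move_straight(W(.034,.06,.15),vel=.2)
robot.goto(W(-.08,.27,.30),[np.pi,0,A+np.pi/2]); say(robot,"clear")
f=robot.grab_frame("top");np.savez("top3.npz",**f)
im=f["image"]; print("dark cols")
dark=cv2.cvtColor(im,cv2.COLOR_RGB2HSV)[...,2]<112
# near edge: for board y samples, scan along board x on plane z=.04 ; right end / stop: scan along y
def scan(P):
    p=proj(f,P).astype(np.float32); g=im[...,0].astype(np.float32)
    return cv2.remap(g,p[:,0].reshape(1,-1),p[:,1].reshape(1,-1),cv2.INTER_LINEAR)[0]
t=np.arange(-.03,.03,.0005)
ys=np.arange(-.155,-.03,.01); xs=[]
for y in ys:
    v=scan([W(-.010+d,y,.040) for d in t]); xs.append(-.010+t[np.argmin(np.gradient(cv2.GaussianBlur(v.reshape(1,-1),(9,1),2)[0]))])
print("near edge x mm",(np.array(xs)*1000).round(1),"slope",np.polyfit(ys,xs,1)[0].round(4))
for x in(.0,.02,.06):
    v=scan([W(x,y,.042) for y in np.arange(-.185,-.150,.0025)]); print("right",x,v.round())
    v=scan([W(x+.005,y,.042) for y in np.arange(-.02,.02,.0025)]); print("left",x,v.round())
cv2.imwrite("pics/top3.png",cv2.resize(im[155:230,310:430],None,fx=6.6,fy=6.6,interpolation=cv2.INTER_CUBIC)[:,:,::-1])
E
python3 fin.py
```

```text
True
fence 32.31 board [-21.9 -90.2] z 22.6 F [0.5 0.2] -0.6
True
home 37.76 board [33.7 18.4] z 41.0 F [0.7 0.5] 0.7
clear 40.04 board [-78.7 267.9] z 298.4 F [ 0.3 -1. ] -0.8
dark cols
near edge x mm [-12.  -13.5 -13.  -12.  -12.5 -12.5 -12.  -13.5 -12.5 -11.5 -13.  -12.5
 -12. ] slope 0.003
right 0.0 [197. 197. 187. 187. 204. 196. 120.  73.  88. 119.  96.  85. 102. 105.
 105.]
left 0.0 [111. 165.  69.  92. 179. 246. 242. 223. 229. 238. 236. 236. 235. 234.
 233. 233.]
right 0.02 [196. 195. 188. 197. 216. 204.  96.  69.  90. 172.  70.  74.  77.  74.
  75.]
left 0.02 [116.  47.  25.  39. 133. 208. 210. 206. 212. 212. 217. 230. 231. 232.
 232. 230.]
right 0.06 [208. 187. 185. 200. 214. 224. 109.  75.  77. 158. 101.  77.  78.  76.
  77.]
left 0.06 [127. 119.  22.  40. 135. 221. 208. 210. 208. 197. 193. 230. 244. 243.
 243. 243.]
```

View pics/top3.png

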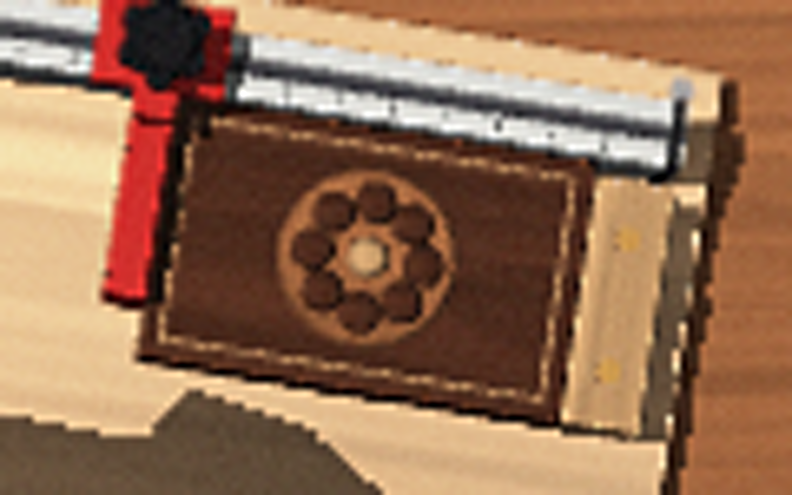

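The picture shows the plaque in the corner, its right end meeting the end stop at about (580,300) with no pale gap, and the red arm at its left end at (165,230). The near edge's slope is 0.003 rad, and both contact positions repeated under 20 N. I'm handing it in.

```bash
python3 -c "
from plant import robot
print(robot.close_job())"
```

```text
the job is handed in; nothing more can be done
None
```

I pushed the plaque into the corner and slid the red stop against its left end, then handed the job in with the hand clear at about 40 s; no verdict came back, but the near edge measured 0.003 rad off the board and both contact positions repeated under a 20 N push.

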